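# Lay the scone guide flush along the pastry slab

## Task

The marble slab needs its second thickness guide before scone dough is rolled. First take the whisk away from in front of the slab and lay it wholly inside the shallow steel tray; then lay the loose aluminium guide bar on the counter, standing on its narrow side as it does now, flush along the whole of the slab's bare long edge nearest the robot, with its ends level with the slab's ends. Let go of both, and leave the other things where they stand.

Things in the scene. Friction and masses are not known exactly. Their poses are not given: they have to be found in the camera images.
- slab: white marble slab that does not shift, 160 (its x) x 200 (its y) mm, 12 mm thick. Origin: centre of its underside, at counter height; x points away from the robot (turned up to 17 degrees), y along the long edges. Its far long edge (x = +80 mm) already has a fixed guide bar (22 wide, 200 long, 32 high) against it; its near long edge (x = -80 mm) is bare
- slab_near_edge (a point): middle of the slab's bare near long edge, on its top corner, 12 mm above the counter
- guide: loose plain aluminium guide bar (straightedge), 200 mm long (its x), 22 mm wide (its y), 32 mm high, about 0.25 kg, standing on its 22 mm side, left or right of the slab (tray on the other side). Origin: centre of its underside. Both long faces and both ends are alike: either way round will do
- guide_end_a (a point): centre of the bottom edge of the guide's +x end (100 mm from its origin)
- guide_end_b (a point): centre of the bottom edge of the guide's -x end (100 mm from its origin)
- whisk: stainless flattened whisk, 190 mm long (its x), lying on the counter before the slab's near edge, about parallel to it. Handle from x = -95 to +15 mm, 20 mm wide (y) and 18 mm high; wire head from +15 to +95 mm, about 50 mm wide, 17 mm high. Origin: on the underside, at the middle of the length
- whisk_grip (a point): point on the handle to grip, near the centre of mass, 30 mm from the origin to -x, 9 mm above the underside
- whisk_head (a point): tip of the whisk's wire head, 95 mm from the origin to +x, 9 mm up
- whisk_tail (a point): end of the whisk's handle, 95 mm from the origin to -x, 9 mm up
- tray: fixed shallow open steel tray, 250 (its x) x 140 (its y) mm outside, walls and floor 3 mm thick, rim 18 mm high. Origin: centre of its underside, at counter height
- cutter: bystander: round steel scone cutter, an upright ring of 60 mm diameter and 35 mm high, standing on the slab; origin at the centre of its underside
- bowl: bystander: glass bowl, rim 110 mm across, 55 mm high, beyond the slab; origin at the centre of its underside
- jar: bystander: glass jar, 68 mm across, 100 mm high, beyond the slab; origin at the centre of its underside
- lid: bystander: flat red silicone lid, 104 mm across, 28 mm high with its knob, near the robot; origin at the centre of its underside
- mug: bystander: white mug, 80 mm across, 90 mm high, near the robot; origin at the centre of its underside
- spatula: bystander: spatula 200 mm long lying beyond the slab; origin on its underside
Things that resemble listed ones, but are neither listed nor needed, are in the scene too. What is shaped like the guide but purple or red is not meant.

How it is judged (in metres and radians):
On the way, in this order (a step that is already met when the one before it is completed fails the run):
1. the whisk lies wholly inside the tray, released (x of whisk_head in the frame of tray between -0.123 and 0.123 m and y of whisk_head in the frame of tray between -0.068 and 0.068 m and z of each of whisk_head, whisk_tail in the frame of tray below 0.022 m and x of whisk_tail in the frame of tray between -0.123 and 0.123 m and y of whisk_tail in the frame of tray between -0.068 and 0.068 m and linear speed of whisk below 0.02 m/s and contact force between whisk and the fingers below 0.05 N), for 0.2 s.
2. the guide bar stands flush along the slab's near edge, ends level, released (x of guide_end_a in the frame of slab between -0.094 and -0.088 m and height (world z) of each of guide_end_a, guide_end_b below 0.004 m and x of guide_end_b in the frame of slab between -0.094 and -0.088 m and y of guide in the frame of slab between -0.008 and 0.008 m and angle between guide's own z axis and vertical below 0.06 rad and linear speed of guide below 0.02 m/s and contact force between guide and the fingers below 0.05 N), for 0.2 s.
At the end, for the whole second after the job is handed in: The whisk lies at rest inside the tray, both ends within its walls and under 22 mm up. The guide bar stands upright on the counter, released and at rest, flush along the slab's near long edge: gap under 3 mm at both ends, its ends level with the slab's within 8 mm (all of step 1 and all of step 2); the robot touches nothing.
It fails at once if the cutter, bowl, jar, lid, mug or spatula is shifted by more than 20 mm (distance of any of cutter, bowl, jar, lid, mug, spatula from where it was at the start of the episode above 0.02 m).
It also fails if it takes over 54 s, if anything falls off the work surface, if the arm or the gripper's body presses on something with over 40 N, if the wrist force passes 120 N, or if a joint passes its speed limit or range.

## Robot

A 6-joint arm with a two-finger parallel gripper is mounted at the origin on the work surface. World frame = base frame: x ahead of the robot, y to its left, z up, the work surface at z = 0. Lengths are in mm, angles in rad, forces in N, time in s.
With the tool pointing down it reaches from about 275 to 725 mm from the base axis. Payload 15.9 kg.
Tool frame: the origin (TCP) lies on the centre line of the jaws, within the pads' length; the fingertips stand ctrl.tip_reach ahead of it and the grasp point (between the pads) lies 6 mm ahead of it (ctrl.tip_reach is the distance from the TCP to the fingertips, in mm); z points along the fingers, y is the line along which they close (so a half turn about z gives the same grasp; the last joint's range is limited). The gripper opens to 85 mm and grips with 20 to 120 N. Pads are 22 mm wide; open, the fingers measure 114 mm over their backs; the gripper's body (76 mm by 85 mm) begins 54 mm behind the grasp point. The pads swing forward as they close: fully open they stand 13 mm farther back than shut.
Start: joints at [-1.275, 0.213, -0.034, 1.323, 0, 1.571], TCP at [145.747, -478.271, 256.306] pointing down, gripper open.
Joint ranges: [-2.98, 2.98], [-0.74, 1.72], [-1.14, 1.35], [-2.1, 2.04], [-1.57, 1.44], [-3.14, 3.14]. Speed limits (rad/s): [1.89, 1.89, 2.39, 2.57, 3.14, 3.14].

## Interface

Orientations are given as a rotation vector (axis times angle).
In Python, from plant import monitor, viewer, ticket, nets, ctrl gives the robot as it stands.
- The arm moves only by the tool move_arm, never from a script. Its argument "moves" is a list of rows, each a list of 7 numbers: the shift along the tool's x, y, z in m, then the turn, a rotation vector about the tool's x, y, z in degrees, then the opening, from -1 (shut) to 1 (fully open). In form: [[dx, dy, dz, rx, ry, rz, claw], ...]. A call has 1 to 10 rows; each row is the pose to reach, as a shift and turn from the pose commanded when the call began, along the tool's axes at that moment; what a row does not reach only later rows make up. A row lasts 1/10 s, in which the tool goes at most 50 mm and 8.59 degrees, less where a joint would pass 70% of its speed; a pose out of reach is approached as far as the arm can. A call with a gripper value outside its range is refused whole. The fingers move at their own pace and stop on an object; "grip_force" is the grip in N (left out, the last holds). Time passes only in rows, so rows that repeat a pose let the fingers close. It gives the time, the measured TCP pose, the force, the opening and the grip force at its end, in the units of the state.
- monitor.sense(): the state, without advancing time (a new reading comes with each control period).
- viewer.get_image(name): name is "side" or "top"; returns a dict with "pixels" (420x560x3 uint8, blue, green, red), "range_z" (420x560 float32, mm along the optical axis (not along the pixel's ray), 0 where there is no reading), "fx", "fy", "cx", "cy" (pixels), "T" (4x4, takes a point from camera to world coordinates). Camera axes: x right, y down, z forward; pixel columns grow to the right and rows downward; lengths in mm; the calibration is good to about 2 mm. A picture is of the moment at which its call begins.
- ticket.job_done(): hands the job in; it is judged then, once.
Trained networks look in a picture, given as the dict that the camera call returned (one of the last four; its "shot" number tells which), for a name from the list of things; names that differ only in an ending like _2 or _b are one class to them, and where a whole thing is asked for, a point or a joint stands for the part that bears it (a point fixed in the world has none). Each returns a list of dicts, best first, with "score" (0 to 1); they miss things now and then, are a little off and sometimes report something else, mostly with a low value. They report only what shows in the picture. A call takes as long as a camera call. They do not tell look-alikes from the thing itself.
- nets.masks_of(picture, target): "mask" (420x560 bool, what is visible of it) and "box" ([left, top, right, bottom] in pixels, round what is visible of it).
The state is a dict: "t": time; "joint_positions": joint angles; "qd": joint speeds; "effort": joint torques, N m; "position": TCP position; "eef_rot": TCP orientation; "ft_force": force on the tool from outside, world axes, zero at the start; "moment": the same for the moment, N m; "finger_gap": opening from 0.0 (shut) to 1.0 (fully open); "grip_force": force on a finger pad.
Only numpy, scipy, OpenCV 4.12 (cv2) and the standard library are available. Lean on these libraries where they do the work, as an engineer would, in place of code of your own. Each camera call takes 0.05 s, during which the arm holds its last target. There are 200 camera calls.

## Working session

There is one attempt and no reset: what is moved stays moved. The work goes in short steps, Python scripts to look and compute and a tool call to move; the robot and the scene stay as the last step left them, time stands still between calls to the robot, and variables do not carry over. Pictures are saved under pics/ and viewed, at most 10 in all, crops included, and the job is handed in when it is done.

Besides the shell and the picture viewer there is one more tool, called after ">>>" as name([rows], argument=value, ...), one row to a line, values as JSON. move_arm: Moves the arm, as the interface text tells. Its arguments: {"type":"object","properties":{"moves":{"type":"array","items":{"type":"array","items":{"type":"number"}}},"grip_force":{"type":"number"}},"required":["moves"]}

```bash
mkdir -p pics; cat > h.py <<'E'
import numpy as np, cv2
from plant import monitor, viewer, ticket, nets, ctrl
def cloud(p):
    z=p["range_z"]; v,u=np.mgrid[0:z.shape[0],0:z.shape[1]]
    c=np.stack([(u-p["cx"])/p["fx"]*z,(v-p["cy"])/p["fy"]*z,z],-1)
    T=np.array(p["T"]); w=c@T[:3,:3].T+T[:3,3]; w[z==0]=np.nan; return w
E
python3 - <<'E'
from h import *
s=monitor.sense(); print({k:np.round(v,3) for k,v in s.items()}, ctrl.tip_reach)
for n in("top","side"):
    p=viewer.get_image(n); cv2.imwrite(f"pics/{n}0.png",p["pixels"]); w=cloud(p)
    print(n,np.round(p["T"],3).tolist())
    for t in("slab","guide","whisk","tray","cutter","lid","mug","bowl","jar","spatula"):
        for d in nets.masks_of(p,t)[:4]:
            q=w[d["mask"]]; q=q[~np.isnan(q[:,0])]
            if len(q)==0: continue
            hi=q[:,2]>np.percentile(q[:,2],95)-8
            r=cv2.minAreaRect(q[hi][:,:2].astype(np.float32))
            print(t,round(float(d["score"]),2),np.round(d["box"]),"zmax",np.round(np.percentile(q[:,2],[5,50,98])),"rect",np.round(r[0]),np.round(r[1]),round(r[2],1))
E
```

```text
{'t': np.float64(0.0), 'joint_positions': array([-1.275,  0.213, -0.035,  1.324,  0.   ,  1.571]), 'qd': array([-0.001, -0.   ,  0.   , -0.   ,  0.   , -0.   ]), 'effort': array([ 0.0000e+00, -6.8617e+01,  4.8712e+01,  1.8000e-02,  0.0000e+00,
        0.0000e+00]), 'position': array([ 145.654, -477.982,  255.813]), 'eef_rot': array([-3.106, -0.463,  0.   ]), 'ft_force': array([ 0.456, -0.135,  0.283]), 'moment': array([ 0.013,  0.004, -0.018]), 'grip_force': np.float64(0.0), 'finger_gap': np.float64(1.003)} 25.0
top [[0.007, -1.0, 0.03, 446.531], [-1.0, -0.006, 0.021, -83.224], [-0.021, -0.03, -0.999, 1262.798], [0.0, 0.0, 0.0, 1.0]]
slab 0.62 [228. 147. 295. 209.] zmax [ 8. 13. 35.] rect [627.   9.] [198. 104.] 89.8
slab 0.34 [343. 120. 369. 142.] zmax [ 25.  98. 104.] rect [ 731. -288.] [57. 57.] 63.0
slab 0.16 [251. 216. 284. 225.] zmax [11. 17. 23.] rect [447. -12.] [110.  19.] 84.1
guide 0.92 [426. 215. 440. 277.] zmax [ 7. 31. 36.] rect [ 374. -534.] [198.  24.] 3.7
guide 0.89 [353. 172. 385. 234.] zmax [ 1. 31. 37.] rect [ 511. -329.] [ 23. 200.] 66.6
guide 0.86 [379. 120. 438
[... 1722 characters left out ...]
496.] [ 89. 250.] 8.9
whisk 0.7 [258. 180. 268. 221.] zmax [ 6. 17. 21.] rect [453.  10.] [166.  20.] 85.1
tray 0.86 [217. 119. 301. 156.] zmax [-0.  4. 19.] rect [470. 343.] [252. 157.] 9.9
cutter 0.64 [308. 172. 330. 192.] zmax [11. 30. 48.] rect [609.  38.] [61. 59.] 36.3
lid 0.63 [202. 164. 235. 186.] zmax [ 4.  7. 27.] rect [331. 162.] [28. 30.] 39.6
mug 0.7 [199. 223. 241. 270.] zmax [ 7. 55. 91.] rect [ 315. -199.] [75. 85.] 6.2
bowl 0.9 [336. 119. 371. 152.] zmax [ 9. 36. 56.] rect [766. 258.] [117. 105.] 72.6
jar 0.67 [386. 222. 419. 271.] zmax [ 14.  73. 102.] rect [ 734. -292.] [62. 57.] 46.1
spatula 0.67 [378. 181. 406. 226.] zmax [-1.  4. 21.] rect [ 800. -101.] [102.  18.] 79.3
```

View pics/top0.png

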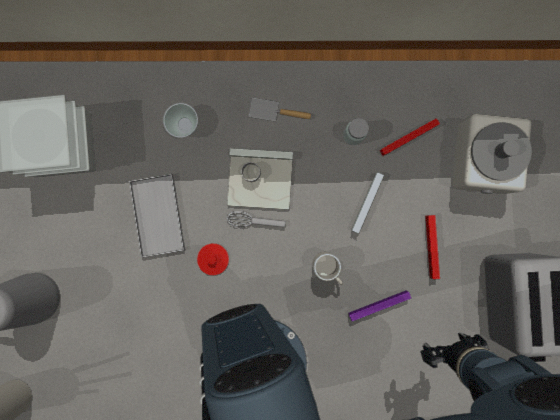

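View pics/side0.png

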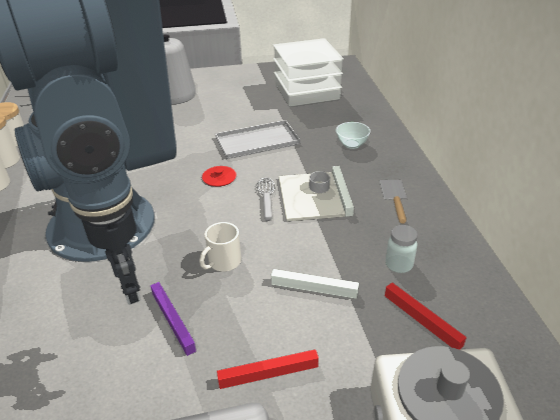

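The picture shows a single whisk, at top (255,220), with its head to the left. Guide candidates: silver-white bar (368,204), purple (380,306), red (433,247), red (410,137) and the fixed bar on the slab (261,154). I choose the silver bar at (368,204), and check it in a close crop.

```bash
cat >> h.py <<'E'
def box(q,name):
    q=q.astype(np.float32); r=cv2.minAreaRect(q); b=cv2.boxPoints(r); e=b[1]-b[0],b[2]-b[1]
    l=max(e,key=np.linalg.norm); print(name,len(q),"c",np.round(r[0],1),"size",np.round(r[1],1),"long-axis deg",round(np.degrees(np.arctan2(l[1],l[0]))%180,1))
def reg(w,x0,x1,y0,y1,z0,z1):
    m=(w[...,0]>x0)&(w[...,0]<x1)&(w[...,1]>y0)&(w[...,1]<y1)&(w[...,2]>z0)&(w[...,2]<z1); return w[m][:,:2]
E
python3 - <<'E'
from h import *
P=[]
for n in("top","side"):
    p=viewer.get_image(n); w=cloud(p); print(n); P.append(p)
    box(reg(w,400,620,-440,-240,26,40),"guide")
    box(reg(w,655,735,-110,130,27,40),"fixedbar")
    q=reg(w,490,735,-130,140,8,60); box(q,"slab+bar")
    box(reg(w,400,500,-110,120,8,30),"whisk")
    box(reg(w,400,500,-110,5,12,30),"handle")
    box(reg(w,300,620,240,450,10,30),"tray")
    print("tray floor z",np.nanmedian(w[...,2][(abs(w[...,0]-467)<40)&(abs(w[...,1]-345)<30)]),"counter z",np.nanmedian(w[...,2][(abs(w[...,0]-430)<30)&(abs(w[...,1]+150)<30)]))
a=cv2.resize(P[0]["pixels"][140:270,120:400],(800,371),interpolation=cv2.INTER_CUBIC)
cv2.imwrite("pics/crop1.png",a)
E
```

```text
top
guide 452 c [ 510.9 -329.6] size [ 22.4 200. ] long-axis deg 156.7
fixedbar 396 c [665.    8.9] size [199.4  23.3] long-axis deg 86.7
slab+bar 3426 c [598.6   3.8] size [217. 209.] long-axis deg 86.8
whisk 428 c [463.3  14.9] size [ 89.1 203.9] long-axis deg 101.5
handle 181 c [466.3 -38.8] size [64.2 86.6] long-axis deg 90.4
tray 364 c [466.4 345.4] size [249.6 141.8] long-axis deg 10.0
tray floor z 3.361862987617087 counter z 0.4547637505794455
side
guide 734 c [ 513.  -332.2] size [ 29.7 199.1] long-axis deg 157.3
fixedbar 331 c [667.7   5.9] size [204.   23.6] long-axis deg 86.5
slab+bar 2889 c [588.8   9.7] size [206.4 183.5] long-axis deg 86.5
whisk 327 c [467.5  14.2] size [ 65. 200.] long-axis deg 90.5
handle 154 c [469.9 -38.3] size [79.8 65.1] long-axis deg 85.3
tray 415 c [470. 344.] size [253.3 152.2] long-axis deg 10.8
tray floor z 2.496222599600287 counter z -0.20503572166478534
```

View pics/crop1.png

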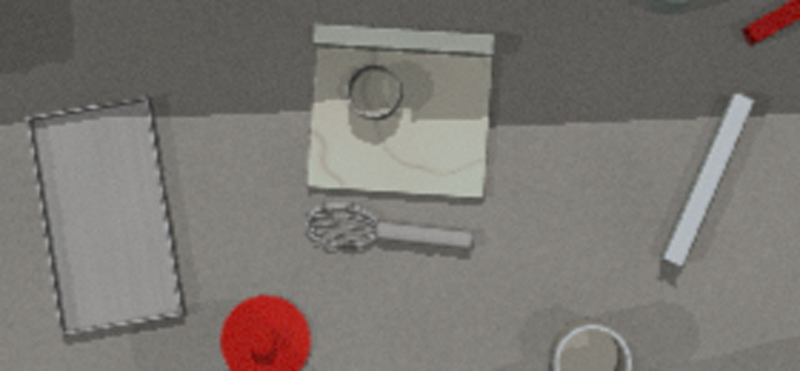

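The crop shows the silver bar at (708,180) standing apart, the whisk at (390,228) in front of the slab edge at y≈193, and the tray at (105,215), so the choice holds. Next I work out the moves.

```bash
cat > go.py <<'E'
import sys; from h import *
from scipy.spatial.transform import Rotation as R
s=monitor.sense(); p=np.array(s["position"]); r=R.from_rotvec(s["eef_rot"])
print("t",round(float(s["t"]),2),"pos",np.round(p,1),"yaw",round(np.degrees(np.arctan2(*r.as_matrix()[[1,0],0])),2),"F",np.round(s["ft_force"],1),"gap",round(float(s["finger_gap"]),3))
a=list(map(float,sys.argv[1:]))
while a:
    x,y,z,yaw=a[:4]; a=a[4:]
    t=R.from_euler("z",yaw,degrees=True)*R.from_rotvec([np.pi,0,0])
    print("d m",np.round(r.inv().apply(np.array([x,y,z])-p)/1000,4),"rot",np.round(np.degrees((r.inv()*t).as_rotvec()),2))
E
python3 go.py 448 -2 130 84 448 -2 30 84
```

```text
t 1.2 pos [ 145.8 -478.3  256.3] yaw 16.95 F [ 0.4 -0.3  0.8] gap 0.999
d m [ 0.428  -0.3675  0.1263] rot [  0.     0.   -67.05]
d m [ 0.428  -0.3675  0.2263] rot [  0.     0.   -67.05]
```

>>> move_arm([
  [0.428,-0.3675,0.0,0,0,-67,-0.06],
  [0.428,-0.3675,0.0,0,0,-67,-0.06],
  [0.428,-0.3675,0.0,0,0,-67,-0.06],
  [0.428,-0.3675,0.0,0,0,-67,-0.06],
  [0.428,-0.3675,0.0,0,0,-67,-0.06],
  [0.428,-0.3675,0.0,0,0,-67,-0.06],
  [0.428,-0.3675,0.0,0,0,-67,-0.06],
  [0.428,-0.3675,0.05,0,0,-67,-0.06],
  [0.428,-0.3675,0.1,0,0,-67,-0.06],
  [0.428,-0.3675,0.126,0,0,-67,-0.06],
])

```text
t: 2.2
position: [406.0, -68.7, 191.5]
eef_rot: [2.333, 2.101, 0.003]
ft_force: [0.7, -1.6, -0.4]
finger_gap: 0.472
grip_force: 0.0
```

```bash
python3 go.py 448 -2 130 84 448 -2 30 84
```

```text
t 2.2 pos [406.  -68.7 191.5] yaw 84.02 F [ 0.7 -1.6 -0.4] gap 0.472
d m [0.0707 0.0347 0.0616] rot [0.17 0.01 0.02]
d m [0.0707 0.0344 0.1616] rot [0.17 0.01 0.02]
```

>>> move_arm([
  [0,0,0,0,0,0,-0.06],
  [0,0,0,0,0,0,-0.06],
  [0,0,0,0,0,0,-0.06],
])

```text
t: 2.5
position: [404.5, -71.3, 192.0]
eef_rot: [2.336, 2.1, 0.0]
ft_force: [0.5, -0.4, 0.3]
finger_gap: 0.472
grip_force: 0.0
```

```bash
python3 go.py 448 -2 130 84 448 -2 30 84
```

```text
t 2.5 pos [404.5 -71.3 192. ] yaw 83.91 F [ 0.5 -0.4  0.3] gap 0.472
d m [0.0736 0.0359 0.062 ] rot [ 0.04  0.02 -0.09]
d m [0.0736 0.0358 0.162 ] rot [ 0.04  0.02 -0.09]
```

>>> move_arm([
  [0.0735,0.036,0.04,0,0,0,-0.06],
  [0.0735,0.036,0.08,0,0,0,-0.06],
  [0.0735,0.036,0.1,0,0,0,-0.06],
  [0.0735,0.036,0.12,0,0,0,-0.06],
  [0.0735,0.036,0.12,0,0,0,-0.06],
  [0.0735,0.036,0.12,0,0,0,-0.06],
])

```text
t: 3.1
position: [448.4, -2.3, 72.5]
eef_rot: [2.337, 2.099, 0.001]
ft_force: [0.3, -0.9, -0.1]
finger_gap: 0.469
grip_force: 0.0
```

```bash
python3 go.py 448 -2 30 84; python3 - <<'E'
from h import *
a=[]
for n,(u,v) in (("top",(265,210)),("side",(270,200))):
    p=viewer.get_image(n)["pixels"]; a.append(cv2.resize(p[v-50:v+50,u-65:u+65],(390,300),interpolation=cv2.INTER_CUBIC))
cv2.imwrite("pics/c2.png",np.hstack(a))
E
```

```text
t 3.1 pos [448.4  -2.3  72.5] yaw 83.85 F [ 0.3 -0.9 -0.1] gap 0.469
d m [ 0.0003 -0.0004  0.0425] rot [ 0.05 -0.   -0.15]
```

View pics/c2.png

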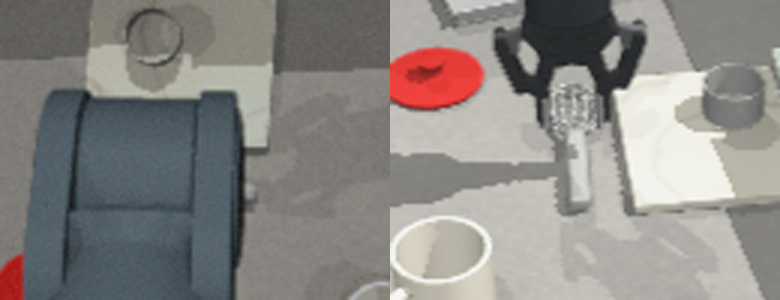

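Left: the arm covers the whisk in the top view. Right: the open fingers at (550–615,125) straddle the handle line (577,170), clear of the slab edge at (620,150). I descend and grip.

>>> move_arm([
  [0,0,0.02,0,0,0,-0.06],
  [0,0,0.035,0,0,0,-0.06],
  [0,0,0.0425,0,0,0,-0.06],
  [0,0,0.0425,0,0,0,-0.06],
  [0,0,0.0425,0,0,0,-1],
  [0,0,0.0425,0,0,0,-1],
  [0,0,0.0425,0,0,0,-1],
  [0,0,0.0425,0,0,0,-1],
  [0,0,0.0425,0,0,0,-1],
], grip_force=40)

```text
t: 4.1
position: [448.7, -1.5, 30.0]
eef_rot: [2.335, 2.1, 0.002]
ft_force: [-2.0, -0.4, 7.1]
finger_gap: 0.223
grip_force: 39.3
```

```bash
python3 go.py 448 -2 130 84 437 340 130 10 437 340 34 10
```

```text
t 4.1 pos [448.7  -1.5  30. ] yaw 83.95 F [-2.  -0.4  7.1] gap 0.223
d m [-0.0006 -0.0005 -0.1   ] rot [ 0.1   0.   -0.05]
d m [ 0.3383 -0.0475 -0.1001] rot [ 9.000e-02 -6.000e-02  7.395e+01]
d m [ 0.3383 -0.0477 -0.0041] rot [ 9.000e-02 -6.000e-02  7.395e+01]
```

>>> move_arm([
  [0,0,-0.05,0,0,0,-1],
  [0,0,-0.1,0,0,0,-1],
  [0.04,-0.006,-0.1,0,0,8.2,-1],
  [0.08,-0.011,-0.1,0,0,16.4,-1],
  [0.12,-0.017,-0.1,0,0,24.6,-1],
  [0.16,-0.023,-0.1,0,0,32.8,-1],
  [0.2,-0.028,-0.1,0,0,41,-1],
  [0.24,-0.034,-0.1,0,0,49.2,-1],
  [0.28,-0.04,-0.1,0,0,57.4,-1],
  [0.31,-0.044,-0.1,0,0,65.6,-1],
])

```text
t: 5.1
position: [465.3, 258.7, 129.7]
eef_rot: [-2.996, -0.733, 0.023]
ft_force: [0.3, -0.5, -0.6]
finger_gap: 0.215
grip_force: 40.2
```

```bash
python3 go.py 437 340 130 10 437 340 34 10
```

```text
t 5.1 pos [465.3 258.7 129.7] yaw 27.49 F [ 0.3 -0.5 -0.6] gap 0.215
d m [ 0.0125 -0.0851  0.0047] rot [-3.34  0.57 17.49]
d m [ 0.0126 -0.0794  0.1005] rot [-3.34  0.57 17.49]
```

>>> move_arm([
  [0,0,0,0,0,0,-1],
  [0,0,0,0,0,0,-1],
])

```text
t: 5.3
position: [466.1, 254.0, 129.2]
eef_rot: [-3.003, -0.716, 0.024]
ft_force: [-1.1, 0.5, -1.5]
finger_gap: 0.221
grip_force: 40.2
```

```bash
python3 go.py 437 340 130 10 437 340 35 10; python3 - <<'E'
from h import *
p=viewer.get_image("side"); cv2.imwrite("pics/c3.png",cv2.resize(p["pixels"][40:240,150:420],(675,500)))
E
```

```text
t 5.3 pos [466.1 254.  129.2] yaw 26.85 F [-1.1  0.5 -1.5] gap 0.221
d m [ 0.0129 -0.0898  0.0042] rot [-3.21  0.63 16.84]
d m [ 0.0131 -0.0844  0.0991] rot [-3.21  0.63 16.84]
```

View pics/c3.png

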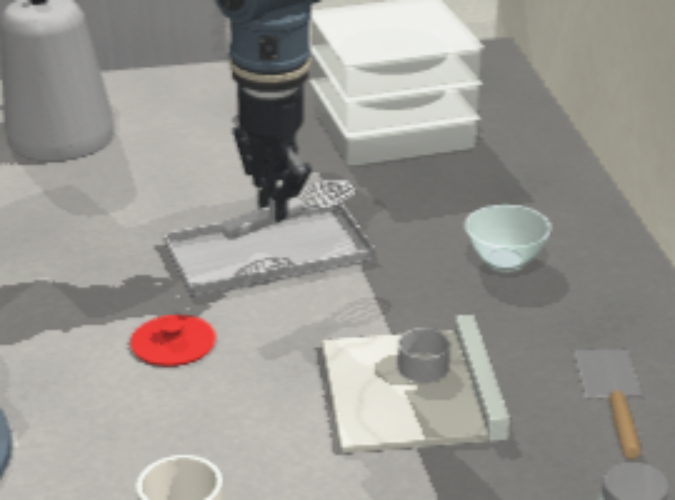

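The picture shows the whisk held, with its head at (325,190) and handle end at (235,228). I carry on over the tray and lower it.

>>> move_arm([
  [0.0065,-0.045,0.002,-1.6,0.3,8.4,-1],
  [0.013,-0.09,0.004,-3.2,0.6,16.8,-1],
  [0.013,-0.09,0.004,-3.2,0.6,16.8,-1],
  [0.013,-0.088,0.03,-3.2,0.6,16.8,-1],
  [0.013,-0.087,0.06,-3.2,0.6,16.8,-1],
  [0.013,-0.086,0.08,-3.2,0.6,16.8,-1],
  [0.013,-0.086,0.08,-3.2,0.6,16.8,-1],
  [0.013,-0.086,0.08,-3.2,0.6,16.8,-1],
])

```text
t: 6.15
position: [493.9, 138.3, 76.7]
eef_rot: [-3.075, -0.386, 0.012]
ft_force: [0.6, -0.7, -0.9]
finger_gap: 0.22
grip_force: 40.2
```

```bash
python3 go.py 437 340 34 10
```

```text
t 6.15 pos [493.9 138.3  76.7] yaw 14.3 F [ 0.6 -0.7 -0.9] gap 0.22
d m [-0.0052 -0.2075  0.0517] rot [-2.46  0.24  4.3 ]
```

```bash
python3 - <<'E'
from h import *
s=monitor.sense()
for k in("joint_positions","qd","position","eef_rot","effort"): print(k,np.round(s[k],3))
E
```

```text
joint_positions [ 0.249  0.347 -0.327  0.899  0.043  3.141]
qd [-0.028  0.033 -0.143 -0.187 -0.013 -0.   ]
position [493.863 138.308  76.686]
eef_rot [-3.075 -0.386  0.012]
effort [-6.6100e-01 -7.5475e+01  4.3485e+01  7.1600e-01  1.1800e-01  3.0000e-03]
```

>>> move_arm([
  [0,0,0,0,0,0,-1],
  [0,0,0,0,0,0,-1],
])

```text
t: 6.35
position: [494.4, 139.0, 77.4]
eef_rot: [-3.074, -0.387, 0.011]
ft_force: [-0.4, -0.2, -0.2]
finger_gap: 0.218
grip_force: 40.2
```

```bash
python3 - <<'E'
from h import *
s=monitor.sense()
for k in("joint_positions","qd","position","eef_rot","effort"): print(k,np.round(s[k],3))
E
```

```text
joint_positions [ 0.25   0.348 -0.325  0.9    0.043  3.141]
qd [ 0.001 -0.002  0.009  0.    -0.001  0.   ]
position [494.439 139.043  77.411]
eef_rot [-3.074 -0.387  0.011]
effort [-4.3600e-01 -7.4443e+01  4.2030e+01 -6.6000e-02  1.9700e-01  1.0000e-03]
```

Joint 6 hit its limit: yaw = q1 − q6 + π. Turning the other way to yaw 190° leaves q6 ≈ 0.5.

```bash
python3 go.py 494 139 157 14.3
```

```text
t 6.35 pos [494.4 139.   77.4] yaw 14.36 F [-0.4 -0.2 -0.2] gap 0.218
d m [-0.0006 -0.0035 -0.0795] rot [-2.49  0.11  0.05]
```

>>> move_arm([
  [0,-0.002,-0.04,-1.2,0.05,0,-1],
  [-0.0005,-0.0035,-0.08,-2.5,0.1,0,-1],
  [-0.0005,-0.0035,-0.08,-2.5,0.1,0,-1],
  [-0.0005,-0.0035,-0.08,-2.5,0.1,0,-1],
])

```text
t: 6.75
position: [496.5, 132.9, 158.3]
eef_rot: [-3.11, -0.406, -0.002]
ft_force: [-0.5, 0.2, -2.1]
finger_gap: 0.224
grip_force: 40.2
```

>>> move_arm([
  [0,0,0,0,0,-8.4,-1],
  [0,0,0,0,0,-16.8,-1],
  [0,0,0,0,0,-25.2,-1],
  [0,0,0,0,0,-33.6,-1],
  [0,0,0,0,0,-42,-1],
  [0,0,0,0,0,-50.4,-1],
  [0,0,0,0,0,-58.8,-1],
  [0,0,0,0,0,-67.2,-1],
  [0,0,0,0,0,-75.6,-1],
  [0,0,0,0,0,-84,-1],
])

```text
t: 7.75
position: [495.1, 132.4, 156.1]
eef_rot: [-2.032, -2.388, -0.002]
ft_force: [0.2, -0.0, -0.3]
finger_gap: 0.223
grip_force: 40.1
```

```bash
python3 go.py 496 350.6 160 182
```

```text
t 7.75 pos [495.1 132.4 156.1] yaw 99.2 F [ 0.2 -0.  -0.3] gap 0.223
d m [ 0.2153  0.0358 -0.003 ] rot [ 7.000e-02 -3.500e-01 -8.279e+01]
```

>>> move_arm([
  [0.022,0.0035,0,0,0,-8.4,-1],
  [0.044,0.007,0,0,0,-16.8,-1],
  [0.066,0.0105,0,0,0,-25.2,-1],
  [0.088,0.014,0,0,0,-33.6,-1],
  [0.11,0.018,0,0,0,-42,-1],
  [0.132,0.022,0,0,0,-50.4,-1],
  [0.154,0.026,0,0,0,-58.8,-1],
  [0.176,0.03,0,0,0,-67.2,-1],
  [0.198,0.033,0,0,0,-75.6,-1],
  [0.2155,0.036,0,0,0,-83.5,-1],
])

```text
t: 8.75
position: [497.4, 351.9, 156.8]
eef_rot: [0.075, -3.137, -0.006]
ft_force: [1.4, -0.3, -1.9]
finger_gap: 0.223
grip_force: 40.1
```

>>> move_arm([
  [0,0,0,0,0,-6,-1],
  [0,0,0,0,0,-6,-1],
  [0,0,0,0,0,-6,-1],
])

```text
t: 9.05
position: [497.8, 350.5, 157.3]
eef_rot: [0.223, -3.131, -0.006]
ft_force: [-0.1, 0.0, -0.7]
finger_gap: 0.222
grip_force: 40.1
```

```bash
python3 go.py 496 350.6 60 190 496 350.6 34 190; python3 - <<'E'
from h import *
w=cloud(viewer.get_image("side")); box(reg(w,300,620,240,450,10,24),"tray")
E
```

```text
t 9.05 pos [497.8 350.5 157.3] yaw -171.85 F [-0.1  0.  -0.7] gap 0.222
d m [ 0.0015 -0.      0.0973] rot [ 0.24 -0.14 -1.85]
d m [ 1.400e-03 -1.000e-04  1.233e-01] rot [ 0.24 -0.14 -1.85]
tray 433 c [469.1 342.5] size [251.3 151.6] long-axis deg 9.6
```

>>> move_arm([
  [0.0015,0,0.04,0.2,0,-1.8,-1],
  [0.0015,0,0.08,0.2,0,-1.8,-1],
  [0.0015,0,0.105,0.2,0,-1.8,-1],
  [0.0015,0,0.118,0.2,0,-1.8,-1],
  [0.0015,0,0.123,0.2,0,-1.8,-1],
  [0.0015,0,0.123,0.2,0,-1.8,-1],
  [0.0015,0,0.123,0.2,0,-1.8,-0.2],
  [0.0015,0,0.123,0.2,0,-1.8,-0.2],
  [0.0015,0,0.123,0.2,0,-1.8,-0.2],
  [0.0015,0,0.123,0.2,0,-1.8,-0.2],
])

```text
t: 10.1
position: [496.7, 351.3, 35.6]
eef_rot: [0.277, -3.129, -0.003]
ft_force: [-0.1, 0.4, -0.5]
finger_gap: 0.4
grip_force: 0.0
```

```bash
python3 go.py 496 350.6 180 190
```

```text
t 10.1 pos [496.7 351.3  35.6] yaw -169.86 F [-0.1  0.4 -0.5] gap 0.4
d m [ 0.0009 -0.0003 -0.1444] rot [ 0.1  -0.01  0.14]
```

>>> move_arm([
  [0,0,-0.03,0,0,0,0.2],
  [0,0,-0.07,0,0,0,0.2],
  [0,0,-0.12,0,0,0,0.2],
  [0,-0.03,-0.145,0,0,0,0.2],
  [0,-0.08,-0.145,0,0,4,0.2],
  [0.02,-0.13,-0.145,0,0,8,0.2],
  [0.03,-0.18,-0.145,0,0,12,0.2],
  [0.04,-0.23,-0.145,0,0,16,0.2],
  [0.05,-0.28,-0.145,0,0,20,0.2],
  [0.06,-0.33,-0.145,0,0,24,0.2],
])

```text
t: 11.1
position: [495.5, 21.4, 180.2]
eef_rot: [-0.383, -3.118, -0.002]
ft_force: [1.3, 0.1, 0.3]
finger_gap: 0.601
grip_force: 0.0
```

```bash
python3 go.py 511 -330 120 156.7; python3 - <<'E'
from h import *
for n,(a,b,c,d) in (("top",(160,270,110,210)),("side",(100,170,200,320))):
    p=viewer.get_image(n); w=cloud(p); print(n)
    box(reg(w,400,620,-440,-240,26,40),"guide")
    m=nets.masks_of(p,"whisk")
    for d_ in m[:2]:
        q=w[d_["mask"]]; q=q[~np.isnan(q[:,0])]; print(d_["score"],d_["box"],"z",np.percentile(q[:,2],98)); box(q[:,:2],"whisk")
    cv2.imwrite(f"pics/w_{n}.png",cv2.resize(p["pixels"][a:b,c:d],None,fx=4,fy=4,interpolation=cv2.INTER_CUBIC))
E
```

```text
t 11.1 pos [495.5  21.4 180.2] yaw 165.99 F [1.3 0.1 0.3] gap 0.601
d m [-0.1002 -0.3372  0.0598] rot [ 0.05 -0.04  9.29]
top
guide 448 c [ 510.7 -329.7] size [ 22.9 199.9] long-axis deg 156.7
0.61 [151.0, 185.7, 165.3, 241.5] z 24.760487797438334
whisk 348 c [470.9 348.2] size [186.7  46.1] long-axis deg 10.4
0.29 [249.0, 93.6, 312.3, 122.9] z 21.957947297455622
whisk 746 c [808.9 -50. ] size [199.8  69.5] long-axis deg 82.4
side
guide 746 c [ 513.  -331.6] size [ 28.7 199.5] long-axis deg 156.4
0.65 [231.1, 131.3, 271.3, 146.9] z 22.819129727029193
whisk 297 c [448.4 351.4] size [133.3  67.6] long-axis deg 20.0
```

View pics/w_top.png

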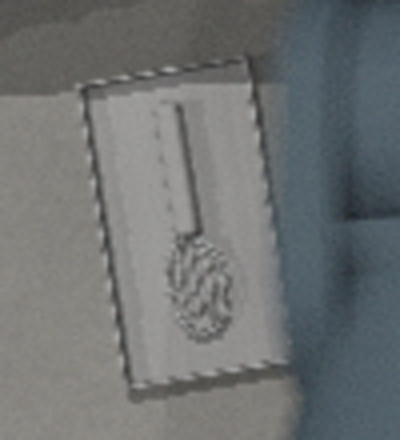

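The whisk lies inside the tray: handle (180,165), head tip (205,340), well within the walls. Next is the guide.

>>> move_arm([
  [-0.015,-0.05,0,0,0,3,0.2],
  [-0.03,-0.098,0,0,0,6,0.2],
  [-0.045,-0.145,0,0,0,9.3,0.2],
  [-0.06,-0.195,0,0,0,9.3,0.2],
  [-0.075,-0.245,0,0,0,9.3,0.2],
  [-0.09,-0.295,0.03,0,0,9.3,0.2],
  [-0.1,-0.337,0.06,0,0,9.3,0.2],
  [-0.1,-0.337,0.07,0,0,9.3,0.2],
  [-0.1,-0.337,0.08,0,0,9.3,0.2],
  [-0.1,-0.337,0.08,0,0,9.3,0.2],
])

```text
t: 12.3
position: [512.0, -326.0, 98.0]
eef_rot: [-0.628, -3.074, -0.003]
ft_force: [-0.2, -0.2, 1.1]
finger_gap: 0.601
grip_force: 0.0
```

```bash
python3 go.py 511.3 -330.3 40 156.7
```

```text
t 12.3 pos [ 512. -326.   98.] yaw 156.92 F [-0.2 -0.2  1.1] gap 0.601
d m [-0.0012 -0.0043  0.058 ] rot [ 0.07 -0.24  0.22]
```

>>> move_arm([
  [-0.001,-0.004,0.02,0,0,0.2,0.2],
  [-0.001,-0.004,0.04,0,0,0.2,0.2],
  [-0.001,-0.004,0.058,0,0,0.2,0.2],
  [-0.001,-0.004,0.058,0,0,0.2,0.2],
  [-0.001,-0.004,0.058,0,0,0.2,-1],
  [-0.001,-0.004,0.058,0,0,0.2,-1],
  [-0.001,-0.004,0.058,0,0,0.2,-1],
  [-0.001,-0.004,0.058,0,0,0.2,-1],
  [-0.001,-0.004,0.058,0,0,0.2,-1],
  [-0.001,-0.004,0.058,0,0,0.2,-1],
], grip_force=60)

```text
t: 13.3
position: [512.5, -331.7, 43.3]
eef_rot: [0.635, 3.076, 0.001]
ft_force: [-0.1, 5.2, 8.8]
finger_gap: 0.239
grip_force: 59.6
```

```bash
python3 go.py 511.3 -330.3 140 156.7 440 17 140 86.7
```

```text
t 13.3 pos [ 512.5 -331.7   43.3] yaw 156.67 F [-0.1  5.2  8.8] gap 0.239
d m [ 0.0015  0.0009 -0.0967] rot [ 0.06  0.06 -0.03]
d m [ 0.2045  0.2916 -0.0966] rot [9.000e-02 1.000e-02 6.997e+01]
```

>>> move_arm([
  [0,0,-0.03,0,0,0,-1],
  [0,0,-0.07,0,0,0,-1],
  [0,0,-0.11,0,0,0,-1],
  [0.02,0.029,-0.11,0,0,7,-1],
  [0.04,0.058,-0.11,0,0,14,-1],
  [0.065,0.092,-0.11,0,0,22,-1],
  [0.09,0.127,-0.11,0,0,30,-1],
  [0.115,0.162,-0.11,0,0,38,-1],
  [0.14,0.198,-0.11,0,0,46,-1],
  [0.165,0.234,-0.11,0,0,54,-1],
])

```text
t: 14.3
position: [452.9, -51.9, 152.8]
eef_rot: [-1.963, -2.453, -0.002]
ft_force: [1.7, -0.4, -1.3]
finger_gap: 0.234
grip_force: 59.5
```

>>> move_arm([
  [0,0,0,0,0,0,-1],
  [0,0,0,0,0,0,-1],
])

```text
t: 14.5
position: [453.6, -52.8, 152.8]
eef_rot: [-1.952, -2.462, -0.001]
ft_force: [0.0, -0.3, -2.4]
finger_gap: 0.238
grip_force: 59.5
```

```bash
python3 go.py 468 19 120 86.7
```

```text
t 14.5 pos [453.6 -52.8 152.8] yaw 103.19 F [ 0.  -0.3 -2.4] gap 0.238
d m [0.0666 0.0304 0.0328] rot [ 0.03 -0.04 16.49]
```

>>> move_arm([
  [0.03,0.015,0,0,0,8,-1],
  [0.0665,0.0305,0,0,0,16.5,-1],
  [0.0665,0.0305,0.03,0,0,16.5,-1],
  [0.0665,0.0305,0.065,0,0,16.5,-1],
  [0.0665,0.0305,0.085,0,0,16.5,-1],
  [0.0665,0.0305,0.085,0,0,16.5,-1],
  [0.0665,0.0305,0.085,0,0,16.5,-1],
])

```text
t: 15.2
position: [468.5, 17.5, 67.6]
eef_rot: [-2.287, -2.151, -0.0]
ft_force: [-0.1, -0.2, -1.3]
finger_gap: 0.241
grip_force: 59.4
```

```bash
python3 go.py 468 19 45 86.7; python3 - <<'E'
from h import *
p=viewer.get_image("side"); w=cloud(p)
box(reg(w,400,520,-110,140,32,85),"guide held")
q=reg(w,655,735,-110,130,27,40); box(q,"fixed")
cv2.imwrite("pics/g1.png",cv2.resize(p["pixels"][140:240,220:380],(800,500),interpolation=cv2.INTER_CUBIC))
E
```

```text
t 15.2 pos [468.5  17.5  67.6] yaw 86.49 F [-0.1 -0.2 -1.3] gap 0.241
d m [ 0.0014 -0.0006  0.0226] rot [-0.06 -0.06 -0.21]
guide held 470 c [468.    4.3] size [ 53.3 179.3] long-axis deg 96.6
fixed 331 c [668.5   6.7] size [203.6  23.5] long-axis deg 87.6
```

View pics/g1.png

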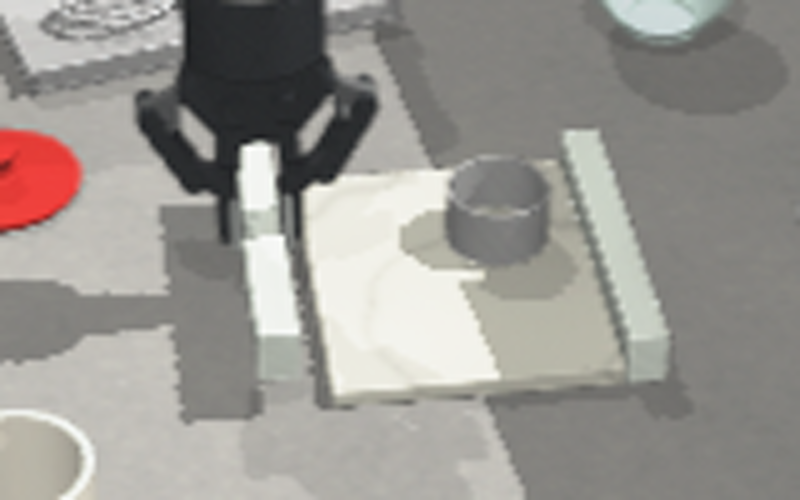

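The picture shows the bar held parallel to the slab's near edge (300–335, 200–400), about 12 mm clear. I lower it and push toward the slab.

>>> move_arm([
  [0.001,0,0.012,0,0,-0.2,-1],
  [0.002,0,0.02,0,0,-0.2,-1],
  [0.0028,0,0.0235,0,0,-0.2,-1],
  [0.0028,0,0.0235,0,0,-0.2,-1],
  [0.0028,0.004,0.0235,0,0,-0.2,-1],
  [0.0028,0.008,0.0235,0,0,-0.2,-1],
  [0.0028,0.01,0.0235,0,0,-0.2,-1],
  [0.0028,0.012,0.0235,0,0,-0.2,-1],
  [0.0028,0.012,0.0235,0,0,-0.2,-1],
])

```text
t: 16.15
position: [480.4, 20.2, 43.3]
eef_rot: [-2.284, -2.155, 0.0]
ft_force: [0.6, -0.0, -1.0]
finger_gap: 0.238
grip_force: 59.6
```

```bash
python3 go.py 483.3 19.3 44 86.7
```

```text
t 16.15 pos [480.4  20.2  43.3] yaw 86.69 F [ 0.6 -0.  -1. ] gap 0.238
d m [-0.0007  0.0029 -0.0007] rot [-0.06 -0.06 -0.01]
```

>>> move_arm([
  [-0.0005,0.001,0,0,0,0,-1],
  [-0.0005,0.002,0,0,0,0,-1],
  [-0.0005,0.003,0,0,0,0,-1],
  [-0.0005,0.003,0,0,0,0,-1],
])

```text
t: 16.55
position: [482.5, 19.5, 43.3]
eef_rot: [-2.283, -2.155, 0.001]
ft_force: [-5.7, 1.0, 6.4]
finger_gap: 0.243
grip_force: 60.5
```

>>> move_arm([
  [0,0.001,0,0,0,0,-1],
  [0,0.001,0,0,0,0,-1],
])

```text
t: 16.75
position: [483.5, 19.5, 43.3]
eef_rot: [-2.283, -2.155, 0.001]
ft_force: [-5.3, 0.6, 5.7]
finger_gap: 0.239
grip_force: 60.4
```

>>> move_arm([
  [0,0.001,0,0,0,0,-1],
  [0,0.001,0,0,0,0,-1],
])

```text
t: 16.95
position: [484.5, 19.4, 43.3]
eef_rot: [-2.283, -2.155, 0.001]
ft_force: [-6.6, 0.6, 5.9]
finger_gap: 0.24
grip_force: 60.4
```

>>> move_arm([
  [0,0.001,0,0,0,0,-1],
  [0,0.001,0,0,0,0,-1],
])

```text
t: 17.15
position: [485.5, 19.4, 43.3]
eef_rot: [-2.283, -2.155, 0.001]
ft_force: [-5.7, 1.0, 7.6]
finger_gap: 0.237
grip_force: 60.5
```

```bash
python3 go.py; python3 -c "
from h import *; s=monitor.sense(); print(np.round(s['moment'],2))"
```

```text
t 17.15 pos [485.5  19.4  43.3] yaw 86.7 F [-5.7  1.   7.6] gap 0.237
[0.02 1.33 0.03]
```

>>> move_arm([
  [0,0.001,0,0,0,0,-1],
  [0,0.001,0,0,0,0,-1],
])

```text
t: 17.35
position: [485.6, 19.4, 43.3]
eef_rot: [-2.282, -2.154, 0.003]
ft_force: [-12.7, 0.9, 13.9]
finger_gap: 0.241
grip_force: 61.6
```

>>> move_arm([
  [0,0.001,0,0,0,0,-1],
  [0,0.001,0,0,0,0,-1],
])

```text
t: 17.55
position: [485.7, 19.3, 43.3]
eef_rot: [-2.281, -2.154, 0.005]
ft_force: [-19.0, 1.9, 23.6]
finger_gap: 0.238
grip_force: 62.6
```

```bash
python3 go.py; python3 - <<'E'
from h import *
p=viewer.get_image("side"); w=cloud(p)
cv2.imwrite("pics/g2.png",cv2.resize(p["pixels"][140:240,220:380],(800,500),interpolation=cv2.INTER_CUBIC))
E
```

```text
t 17.55 pos [485.7  19.3  43.3] yaw 86.7 F [-19.    1.9  23.6] gap 0.238
```

View pics/g2.png

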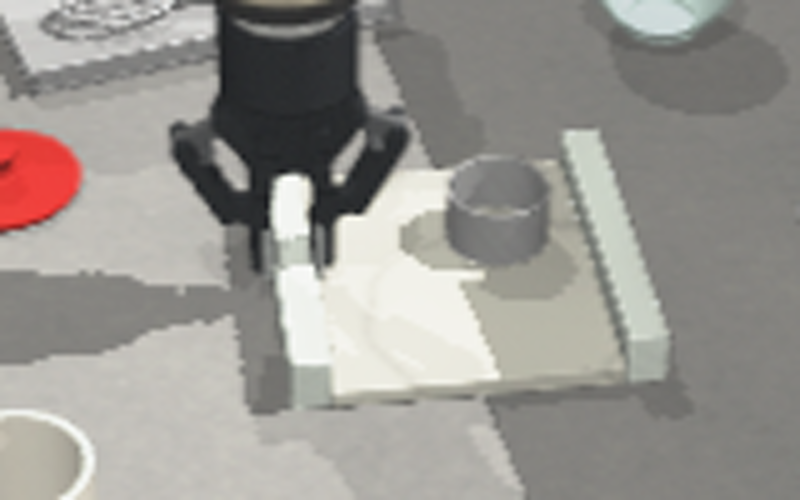

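The bar's far face now meets the slab edge (x≈330), with the contact force rising at constant position and the near ends level at y≈400. I ease off, release and lift.

>>> move_arm([
  [0,-0.0015,0,0,0,0,-1],
  [0,-0.0015,0,0,0,0,-1],
  [0,-0.0015,0,0,0,0,-0.2],
  [0,-0.0015,0,0,0,0,-0.2],
  [0,-0.0015,0,0,0,0,-0.2],
  [0,-0.0015,0,0,0,0,-0.2],
  [0,-0.0015,-0.03,0,0,0,-0.2],
  [0,-0.0015,-0.07,0,0,0,-0.2],
  [0,-0.0015,-0.12,0,0,0,-0.2],
  [0,-0.0015,-0.15,0,0,0,-0.2],
])

```text
t: 18.6
position: [487.4, 19.2, 196.7]
eef_rot: [2.284, 2.156, 0.003]
ft_force: [1.7, -0.1, 0.4]
finger_gap: 0.398
grip_force: 0.0
```

>>> move_arm([
  [0,-0.05,0,0,0,0,-0.2],
  [-0.05,-0.08,0,0,0,0,-0.2],
  [-0.1,-0.08,0,0,0,0,-0.2],
  [-0.15,-0.08,0,0,0,0,-0.2],
  [-0.2,-0.08,0,0,0,0,-0.2],
  [-0.25,-0.08,0,0,0,0,-0.2],
  [-0.3,-0.08,0,0,0,0,-0.2],
  [-0.35,-0.08,0,0,0,0,-0.2],
])

```text
t: 19.4
position: [386.5, -320.6, 193.2]
eef_rot: [-2.284, -2.155, 0.0]
ft_force: [2.0, 0.1, 0.7]
finger_gap: 0.397
grip_force: 0.0
```

```bash
python3 go.py; python3 - <<'E'
from h import *
a=[]
for n,(r0,r1,c0,c1) in (("top",(140,230,200,320)),("side",(150,240,240,360))):
    p=viewer.get_image(n); w=cloud(p); print(n)
    box(reg(w,440,520,-110,140,26,40),"guide"); box(reg(w,655,735,-110,130,27,40),"fixed"); box(reg(w,300,620,240,450,10,30),"tray")
    a.append(cv2.resize(p["pixels"][r0:r1,c0:c1],(400,300),interpolation=cv2.INTER_CUBIC))
cv2.imwrite("pics/f.png",np.hstack(a))
E
```

```text
t 19.4 pos [ 386.5 -320.6  193.2] yaw 86.68 F [2.  0.1 0.7] gap 0.397
top
guide 433 c [483.6  19.7] size [198.3  22.1] long-axis deg 86.6
fixed 397 c [665.2   8.6] size [198.8  23. ] long-axis deg 87.0
tray 732 c [466.5 344.8] size [250.2 142.6] long-axis deg 10.3
side
guide 211 c [486.4  19.8] size [201.9  22.1] long-axis deg 86.5
fixed 330 c [668.    3.3] size [199.8  22.6] long-axis deg 87.2
tray 184 c [470.2 345.1] size [256.3 150. ] long-axis deg 8.8
```

View pics/f.png

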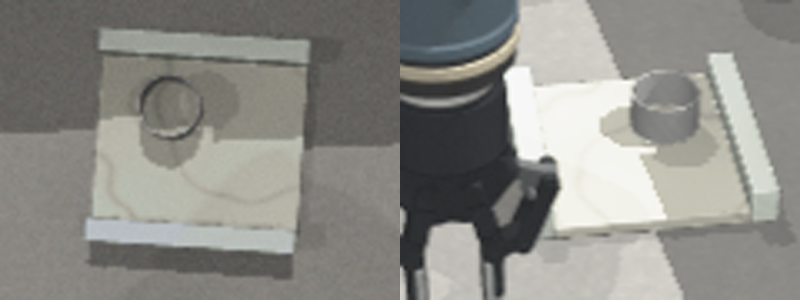

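The final picture shows the bar flush along the near edge, with left ends at (88,230) against (93,215) and right ends at (293,240) against (298,220). That is within about 4 mm. Bar-to-bar distance is 181.9 mm against 182 nominal, so I hand it in.

```bash
python3 -c "
from h import *; print(ticket.job_done())"
```

```text
the job is handed in; nothing more can be done
None
```

I handed the job in at about 19.5 s (limit 54 s): the whisk lies inside the tray and the guide bar stands flush along the slab's near edge with its ends within about 4 mm, both released; the verdict was not shown.

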